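# Release the latched key of the tube mixer

## Robot

A 6-joint arm with a two-finger parallel gripper is mounted at the origin on the work surface. World frame = base frame: x ahead of the robot, y to its left, z up, the work surface at z = 0. Lengths are in m, angles in rad, forces in N, time in s.
With the tool pointing down it reaches from about 0.25 to 0.775 m from the base axis. Payload 4 kg.
Tool frame: the origin (TCP) lies between the finger pads; the fingertips stand 14 mm ahead of it and the grasp point (between the pads) lies 5 mm behind it (tip_reach is the distance from the TCP to the fingertips, in m); z points along the fingers, y is the line along which they close (so a half turn about z gives the same grasp; the last joint's range is limited). The gripper opens to 94 mm and grips with 3 to 60 N. Pads are 16 mm wide; open, the fingers measure 119 mm over their backs; the gripper's body (75 mm by 177 mm) begins 78 mm behind the grasp point.
Start: joints at [1.061, 0.087, 1.371, -0, 1.684, -0.103], TCP at [0.218, 0.505, 0.22] pointing down, gripper open.
Joint ranges: [-3.1, 3.1], [-0.76, 2.03], [0.27, 2.55], [-1.08, 4.22], [0.17, 2.65], [-2.57, 2.57]. Speed limits (rad/s): [2.79, 2.79, 3.14, 3.14, 3.14, 3.14].

## Interface

Orientations are given as [roll, pitch, yaw] about the fixed x, y, z axes, in that order (R = Rz(yaw) Ry(pitch) Rx(roll)).
In Python, from bench import * gives the robot as it stands. The module is installed in compiled form; this text tells all that it offers.
- The arm moves only by the tool servo_tool, never from a script. Its argument "targets" is a list of rows, each a list of 4 numbers: the shift along the tool's x, y, z in cm, then the turn about the tool's z in degrees. A call has 1 to 8 rows; each row is the pose to reach, as a shift and turn from the pose commanded when the call began, along the tool's axes at that moment; what a row does not reach only later rows make up. A row lasts 1/8 s, in which the tool goes at most 62.5 mm and 10.7 degrees, less where a joint would pass 70% of its speed; a pose out of reach is approached as far as the arm can. A call with a gripper value outside its range is refused whole. "claw" is the closure in counts, from 0 (fully open) to 255 (shut), set as the call begins (left out, the last holds). The fingers move at their own pace and stop on an object; the grip force is fixed at half the most. Time passes only in rows, so rows that repeat a pose let the fingers close. It gives the time, the measured TCP pose, the force, the opening and the grip force at its end, in the units of the state.
- get_obs(): the state, without advancing time (a new reading comes with each control period).
- snapshot(name): name is "scene" or "top" or "wrist"; returns the picture (400x640x3 uint8, blue, green, red); there is no depth.
- camera_model(name): a dict with "camera_matrix" (3x3 intrinsics, pixels), "camera_from_world" (4x4, takes a point from world to camera coordinates). Camera axes: x right, y up, looking along -z (the intrinsics and any distortion apply to the point x, -y, -z); pixel columns grow to the right and rows downward; lengths in m; the calibration is good to about 2 mm. The wrist camera is an equidistant fisheye: a pixel r from the principal point sees the ray r / f radians off the axis. A picture is of the moment at which its call begins: read the wrist's pose just before it. camera_model takes no time and is no camera call; for the wrist camera it gives the pose at the moment of the call.
- close_job(): hands the job in; it is judged then, once.
The state is a dict: "time": time; "joint_positions": joint angles; "qvel": joint speeds; "joint_torque": joint torques, N m; "tool_pos": TCP position; "ee_rot": TCP orientation; "wrist_force": force on the tool from outside, world axes, zero at the start; "wrist_torque": the same for the moment, N m; "width": finger opening in m; "finger_force": force on a finger pad.
Only numpy, scipy, OpenCV 4.12 (cv2) and the standard library are available. Lean on these libraries where they do the work, as an engineer would, in place of code of your own. Each camera call takes 0.05 s, during which the arm holds its last target. There are 200 camera calls.

## Task

One of the four identical keys on the tube mixer is latched down and keeps its channel running. Feel for it by tapping the keys lightly with the fingertips, then press that key all the way down and let go so that it springs up. The other keys may be tapped but not pushed far in, and the tubes and the things around the mixer stay where they are: nothing is picked up.

Things in the scene. Friction and masses are not known exactly. Their poses are not given: they have to be found in the camera images.
- console: White tube mixer fixed to the table, 150 x 270 x 50 mm high; origin at the centre of its underside, z up, x from its front edge to its back. The front half of its flat top (the deck) carries a row of four identical square grey keys in black collars; the back half has four tube wells, three of them holding red-capped tubes that stand 38 mm above the deck, 76 mm behind the key row.
- key_place_1 (a point): Deck surface at the middle of key place 1 (1 at the console's +y end, 4 at its -y end, 52 mm apart). Key 24 x 24 mm, moves straight down; collar 34 mm square, its top 4 to 6 mm above the deck (uneven seating). An unlatched key's top is 16 to 18 mm above the deck, the latched key's 10.5 to 12.7 mm; a key at its bottom still stands 2.5 mm proud of its collar.
- key_place_2 (a point): Deck surface at the middle of key place 2 (1 at the console's +y end, 4 at its -y end, 52 mm apart). Key 24 x 24 mm, moves straight down; collar 34 mm square, its top 4 to 6 mm above the deck (uneven seating). An unlatched key's top is 16 to 18 mm above the deck, the latched key's 10.5 to 12.7 mm; a key at its bottom still stands 2.5 mm proud of its collar.
- key_place_3 (a point): Deck surface at the middle of key place 3 (1 at the console's +y end, 4 at its -y end, 52 mm apart). Key 24 x 24 mm, moves straight down; collar 34 mm square, its top 4 to 6 mm above the deck (uneven seating). An unlatched key's top is 16 to 18 mm above the deck, the latched key's 10.5 to 12.7 mm; a key at its bottom still stands 2.5 mm proud of its collar.
- key_place_4 (a point): Deck surface at the middle of key place 4 (1 at the console's +y end, 4 at its -y end, 52 mm apart). Key 24 x 24 mm, moves straight down; collar 34 mm square, its top 4 to 6 mm above the deck (uneven seating). An unlatched key's top is 16 to 18 mm above the deck, the latched key's 10.5 to 12.7 mm; a key at its bottom still stands 2.5 mm proud of its collar.
- key_latched (a joint): Travel (m, positive down) of the one key that is latched at the start; its place is not told and varies. About 0.0054 while latched: it then hardly gives (under 0.5 mm) below 5 N. Pressed on to its bottom at 0.0093 (9 N, then a hard stop; press with about 12 N) its catch lets go, and once the finger is gone it springs up to 0. Pressed again, it only springs back.
- key_free_a (a joint): Travel (m, positive down) of one of the three unlatched keys; its place is not told. 0 = up. It starts to give at about 1.5 N and then yields 1 mm per 0.8 N (3 N: about 1.9 mm) and springs back when let go; pushed to its bottom at 0.0093 (about 9 N) it latches down, which must not happen. Counted as pushed in beyond 0.008.
- key_free_b (a joint): Travel (m, positive down) of one of the three unlatched keys; its place is not told. 0 = up. It starts to give at about 1.5 N and then yields 1 mm per 0.8 N (3 N: about 1.9 mm) and springs back when let go; pushed to its bottom at 0.0093 (about 9 N) it latches down, which must not happen. Counted as pushed in beyond 0.008.
- key_free_c (a joint): Travel (m, positive down) of one of the three unlatched keys; its place is not told. 0 = up. It starts to give at about 1.5 N and then yields 1 mm per 0.8 N (3 N: about 1.9 mm) and springs back when let go; pushed to its bottom at 0.0093 (about 9 N) it latches down, which must not happen. Counted as pushed in beyond 0.008.
- tube_1: Capped sample tube standing in a well of the console, 16 mm thick, cap 17.6 mm, 76 mm tall; origin at its foot. Bystander.
- tube_2: Capped sample tube standing in a well of the console, 16 mm thick, cap 17.6 mm, 76 mm tall; origin at its foot. Bystander.
- tube_3: Capped sample tube standing in a well of the console, 16 mm thick, cap 17.6 mm, 76 mm tall; origin at its foot. Bystander.
- rub_bottle: Hand-rub bottle, 52 mm thick, 115 mm tall, beside the console's +y end; origin at its foot. Bystander.
- specimen_jar: Specimen jar, 54 mm thick, 62 mm tall, beside the console's -y end; origin at its foot. Bystander.
- swab_box: Cardboard box of swabs, 50 x 100 x 30 mm, lying in front of the console; origin at the centre of its underside. Bystander.
- thermometer: White thermometer lying on the table, 34 x 120 x 26 mm; origin at the centre of its underside. Bystander.
- cap_tray: Small open steel tray, 60 x 85 x 22 mm, behind the console; origin at the centre of its underside. Bystander.

How it is judged:
On the way, in this order (a step that is already met when the one before it is completed fails the run):
1. the latched key is pressed down to its bottom (value of joint key_latched above 0.0085 m and contact force between the fingers and key_latched above 0.5 N).
2. that key has sprung up (value of joint key_latched below 0.0015 m), for 0.2 s.
At the end, for the whole second after the job is handed in: All four keys are up (each within 1.5 mm of the top of its travel), and every tube, bottle, jar, box, tray and thermometer is at rest within 15 mm of where it was (value of joint each of key_latched, key_free_a, key_free_b, key_free_c below 0.0015 m and distance of each of tube_1, tube_2, tube_3, rub_bottle, specimen_jar, swab_box, thermometer, cap_tray from where it was at the start of the episode below 0.015 m and linear speed of each of tube_1, tube_2, tube_3, rub_bottle, specimen_jar, swab_box, thermometer, cap_tray below 0.02 m/s); the robot touches nothing.
It fails at once if a key that was not latched is pushed in (more than 8 mm) (value of joint any of key_free_a, key_free_b, key_free_c above 0.008 m).
It fails at once if a bystander is lifted, carried, toppled or pushed away (15 mm) (distance of any of tube_1, tube_2, tube_3, rub_bottle, specimen_jar, swab_box, thermometer, cap_tray from where it was at the start of the episode above 0.015 m).
It also fails if it takes over 45 s, if anything falls off the work surface, if the arm or the gripper's body presses on something with over 40 N, if the wrist force passes 120 N, or if a joint passes its speed limit or range.

## Working session

There is one attempt and no reset: what is moved stays moved. The work goes in short steps, Python scripts to look and compute and a tool call to move; the robot and the scene stay as the last step left them, time stands still between calls to the robot, and variables do not carry over. Pictures are saved under pics/ and viewed, at most 10 in all, crops included, and the job is handed in when it is done.

Besides the shell and the picture viewer there is one more tool, called as name(argument=value, ...) on one line, values as JSON. servo_tool: Moves the arm, as the interface text tells. Its arguments: {"type":"object","properties":{"targets":{"type":"array"},"claw":{"type":"number"}},"required":["targets"]}

```bash
mkdir -p pics && python3 - <<'E'
from bench import *
import cv2
o=get_obs();print(o['time'],o['tool_pos'],o['ee_rot'],o['wrist_force'],o['width'])
for n in("top","scene"):
    cv2.imwrite(f"pics/{n}0.png",snapshot(n));print(n,camera_model(n))
E
```

```text
0.0 [0.21736892 0.50467441 0.21832357] [-3.13943029e+00 -2.24642534e-04  2.73476411e+00] [ 0.06398419 -0.02829464 -0.59138437] 0.09394027016760353
top {'camera_matrix': array([[508.74774662,   0.        , 317.78276512],
       [  0.        , 508.74774662, 196.66981586],
       [  0.        ,   0.        ,   1.        ]]), 'camera_from_world': array([[-0.01696492, -0.99985468,  0.00167377, -0.06285154],
       [ 0.98371102, -0.01639134,  0.17900824, -0.57311688],
       [-0.17895479,  0.00468337,  0.98384615, -1.38169343],
       [ 0.        ,  0.        ,  0.        ,  1.        ]])}
scene {'camera_matrix': array([[421.93376814,   0.        , 326.42098904],
       [  0.        , 421.93376814, 206.55237898],
       [  0.        ,   0.        ,   1.        ]]), 'camera_from_world': array([[-0.62563048,  0.77987363, -0.01958623,  0.40996785],
       [-0.44680929, -0.33763274,  0.82847184,  0.15504543],
       [ 0.63949039,  0.52706854,  0.55968812, -1.65208316],
       [ 0.        ,  0.        ,  0.        ,  1.        ]])}
```

View pics/top0.png

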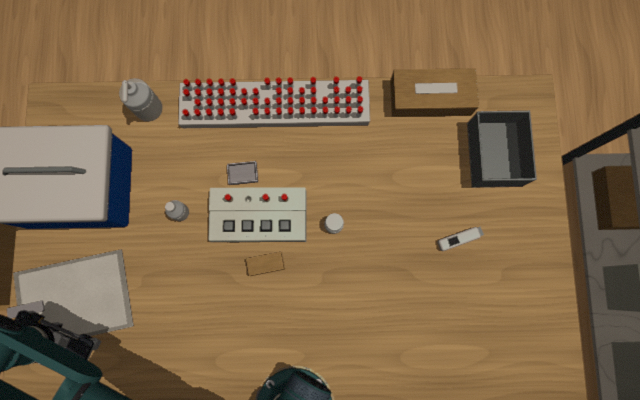

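View pics/scene0.png

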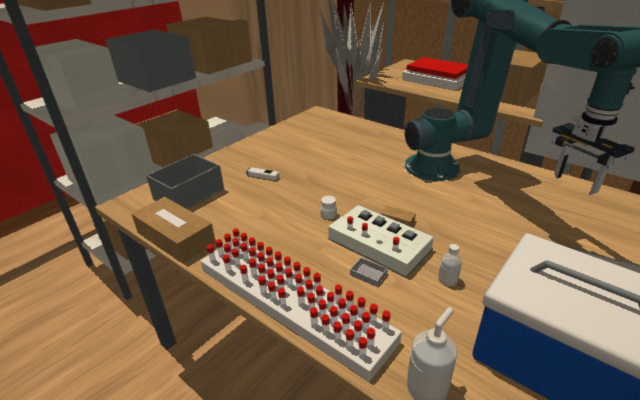

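The top view shows the console at about (208–305, 188–241). Its keys are near (229, 247, 266, 285; 226), place 1 at the left (+y), with red caps behind at row 198.

```bash
cat > h.py <<'E'
import numpy as np,cv2
from bench import *
def cast(n,uv,z):
    m=camera_model(n);K=m['camera_matrix'];T=m['camera_from_world'];R=T[:3,:3];c=-R.T@T[:3,3]
    p=np.linalg.solve(K,[uv[0],uv[1],1]);d=R.T@np.array([p[0],-p[1],-p[2]])
    return c+d*(z-c[2])/d[2]
E
python3 - <<'E'
from h import *
im=cv2.imread("pics/top0.png")
g=im.max(2)
sub=np.zeros_like(g);sub[212:238,215:298]=(g[212:238,215:298]<130)*255
sub=cv2.morphologyEx(sub,cv2.MORPH_CLOSE,np.ones((5,5)))
cs,_=cv2.findContours(sub,cv2.RETR_EXTERNAL,cv2.CHAIN_APPROX_NONE)
P=[]
for c in cs:
    if cv2.contourArea(c)<30: continue
    x,y,w,h=cv2.boundingRect(c);m=cv2.moments(c);u=(m['m10']/m['m00'],m['m01']/m['m00'])
    p=cast("top",u,.057);P.append(p);print((x,y,w,h),np.round(u,1),p.round(4))
P=np.array(sorted(P,key=lambda p:-p[1]));print(np.linalg.norm(np.diff(P[:,:2],axis=0),axis=1))
# deck/white console quad
w=((im.min(2)>150)).astype('uint8')*255
w[:, :200]=0;w[:,312:]=0;w[:180]=0;w[250:]=0
w=cv2.morphologyEx(w,cv2.MORPH_CLOSE,np.ones((15,15)))
c=max(cv2.findContours(w,0,2)[0],key=cv2.contourArea);r=cv2.minAreaRect(c)
for b in cv2.boxPoints(r): print(b,cast("top",b,.05).round(4))
hs=cv2.cvtColor(im,cv2.COLOR_BGR2HSV)
r=((hs[...,1]>150)&((hs[...,0]<8)|(hs[...,0]>172))).astype('uint8');r[:185]=0;r[210:]=0;r[:,:215]=0;r[:,300:]=0
n,l,s,ce=cv2.connectedComponentsWithStats(r)
for i in range(1,n):
    if s[i,4]>8: print("cap",ce[i],cast("top",ce[i],.086).round(4))
crop=cv2.resize(im[180:280,150:360],None,fx=3.8,fy=3.8,interpolation=cv2.INTER_CUBIC);cv2.imwrite("pics/crop.png",crop)
E
```

```text
(241, 220, 13, 12) [247.  225.5] [0.4929 0.1255 0.057 ]
(223, 220, 12, 12) [228.5 225.5] [0.4938 0.1769 0.057 ]
(278, 219, 13, 13) [284.3 225. ] [0.4927 0.022  0.057 ]
(259, 219, 14, 13) [265.8 225.5] [0.4921 0.0734 0.057 ]
[0.05143673 0.05203998 0.05145073]
[210. 188.] [0.6023 0.232  0.05  ]
[304. 188.] [ 0.5979 -0.0339  0.05  ]
[304. 239.] [ 0.4534 -0.0322  0.05  ]
[210. 239.] [0.4578 0.2289 0.05  ]
cap [227.65517241 197.27586207] [0.5682 0.1753 0.086 ]
cap [265.31034483 197.06896552] [0.567  0.0719 0.086 ]
cap [284.07142857 196.92857143] [0.5666 0.0203 0.086 ]
```

View pics/crop.png

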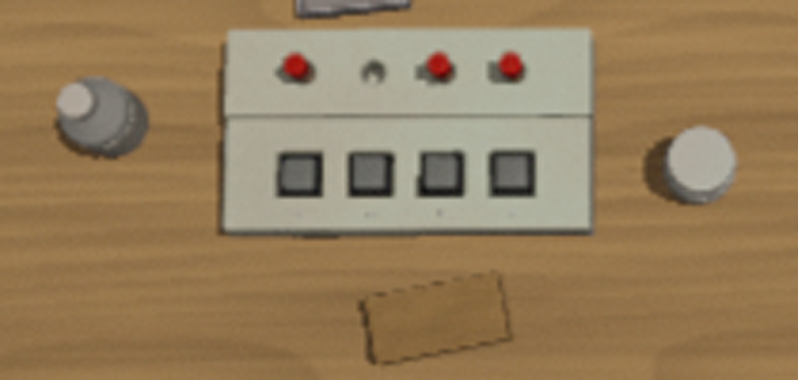

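The keys measure 52 mm apart, the caps are about 75 mm behind them, and the yaw is about -0.4°, all as they should be. I'll move over key 1 with the fingers closed.

servo_tool(targets=[[-4.8,-2.4,0,-3],[-9.6,-4.8,0,-6],[-14.4,-7.2,0,-9],[-19.2,-9.6,0,-12],[-24,-12,0,-15],[-28.7,-14.4,0,-18],[-33.5,-16.8,0,-21],[-38.3,-19.2,0,-23.7]], claw=255)

```text
time: 1.1
tool_pos: [0.4941, 0.1757, 0.219]
ee_rot: [3.141, -0.001, -3.133]
wrist_force: [0.2, -0.7, 0.6]
width: 0.0175
finger_force: 0.0
```

servo_tool(targets=[[0,0,3,0],[0,0,6,0],[0,0,9,0],[0,0,11,0],[0,0,11,0],[0,0,11,0]])

```text
time: 1.85
tool_pos: [0.4938, 0.1774, 0.1103]
ee_rot: [3.141, 0.001, -3.135]
wrist_force: [0.4, 0.1, -0.3]
width: 0.0006
finger_force: 0.0
```

servo_tool(targets=[[0,0,1.2,0],[0,0,2.2,0],[0,0,2.6,0],[0,0,2.9,0],[0,0,3.1,0],[0,0,3.1,0]])

```text
time: 2.6
tool_pos: [0.4934, 0.1773, 0.0785]
ee_rot: [3.141, 0.0, -3.135]
wrist_force: [0.2, -0.4, 0.5]
width: 0.0005
finger_force: 0.0
```

```bash
python3 - <<'E'
from h import *
o=get_obs();print(o['tool_pos'],o['wrist_force'],o['wrist_torque'])
im=snapshot("top")
a=cv2.resize(im[170:270,180:330],None,fx=4,fy=4,interpolation=cv2.INTER_CUBIC)
im=snapshot("wrist");cv2.imwrite("pics/w1.png",im);cv2.imwrite("pics/t1.png",a)
E
```

```text
[0.49343216 0.17727368 0.07851313] [ 0.24394078 -0.41476399  0.46078468] [ 0.04650728 -0.02376234  0.0287341 ]
```

View pics/w1.png

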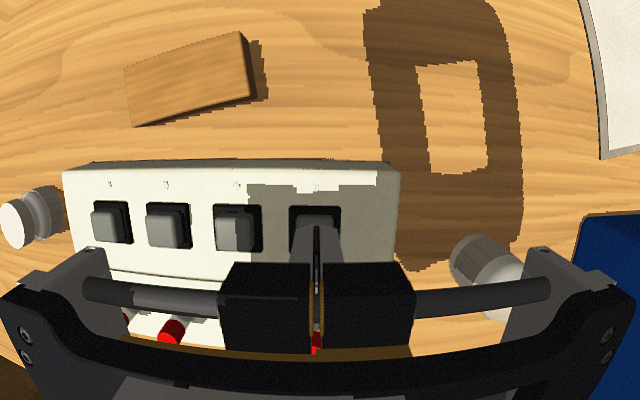

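The wrist view shows the fingers over key 1's collar at about (315, 225), with keys 2–4 at (237, 228), (168, 226) and (110, 223). The force is not clear yet, so I'll go lower in small steps.

servo_tool(targets=[[0,0,0.1,0],[0,0,0.1,0]])

```text
time: 2.95
tool_pos: [0.4934, 0.1773, 0.0775]
ee_rot: [3.142, 0.0, -3.135]
wrist_force: [0.1, -0.7, -0.8]
width: 0.0004
finger_force: 0.0
```

servo_tool(targets=[[0,0,0.1,0],[0,0,0.1,0]])

```text
time: 3.2
tool_pos: [0.4933, 0.1772, 0.0764]
ee_rot: [3.142, -0.0, -3.135]
wrist_force: [-0.2, 0.4, -0.4]
width: 0.0005
finger_force: 0.0
```

servo_tool(targets=[[0,0,0.1,0],[0,0,0.1,0]])

```text
time: 3.45
tool_pos: [0.4934, 0.1773, 0.0755]
ee_rot: [3.141, 0.0, -3.135]
wrist_force: [0.2, -0.5, -0.5]
width: 0.0005
finger_force: 0.0
```

servo_tool(targets=[[0,0,0.05,0],[0,0,0.05,0]])

```text
time: 3.7
tool_pos: [0.4934, 0.1773, 0.0754]
ee_rot: [3.142, 0.0, -3.135]
wrist_force: [-1.0, -0.6, 1.9]
width: 0.0007
finger_force: 1.1
```

servo_tool(targets=[[0,0,0.05,0],[0,0,0.05,0]])

```text
time: 3.95
tool_pos: [0.4935, 0.1773, 0.075]
ee_rot: [3.141, 0.0, -3.135]
wrist_force: [-1.7, -1.1, 4.0]
width: 0.0005
finger_force: 2.1
```

servo_tool(targets=[[0,0,0.05,0],[0,0,0.05,0]])

```text
time: 4.2
tool_pos: [0.4935, 0.1773, 0.0743]
ee_rot: [3.141, 0.0, -3.135]
wrist_force: [-1.9, -0.2, 5.7]
width: 0.0009
finger_force: 2.6
```

Key 1 makes contact about 11.4 mm above the deck and is stiff (about 4 N/mm), so it looks latched. I'll tap key 2 for comparison before pressing.

servo_tool(targets=[[0,0,-1.5,0],[0,-2.6,-1.5,0],[0,-5.2,-1.5,0],[0,-5.2,-1.2,0],[0,-5.2,-0.8,0],[0,-5.2,-0.5,0],[0,-5.2,-0.4,0],[0,-5.2,-0.4,0]])

```text
time: 5.2
tool_pos: [0.4937, 0.1259, 0.0782]
ee_rot: [3.141, -0.0, -3.134]
wrist_force: [-1.2, 1.3, 1.8]
width: 0.0006
finger_force: 1.2
```

servo_tool(targets=[[0,0,0.1,0],[0,0,0.1,0]])

```text
time: 5.45
tool_pos: [0.4937, 0.1258, 0.0772]
ee_rot: [3.14, 0.0, -3.135]
wrist_force: [-1.0, 1.3, 2.4]
width: 0.0003
finger_force: 1.6
```

Key 2 touches higher and is soft (about 0.7 N/mm), so it is free. Key 1 is the latched one; I'll go back and press it.

servo_tool(targets=[[0,0,-1.2,0],[0,2.6,-1.2,0],[0,5.2,-1.2,0],[0,5.2,-0.8,0],[0,5.2,-0.2,0],[0,5.2,0.2,0],[0,5.2,0.4,0],[0,5.2,0.4,0]])

```text
time: 6.45
tool_pos: [0.4932, 0.1763, 0.0737]
ee_rot: [-3.141, -0.001, -3.136]
wrist_force: [-2.7, -2.0, 6.5]
width: 0.0003
finger_force: 2.9
```

servo_tool(targets=[[0,0,0.05,0],[0,0,0.1,0],[0,0,0.1,0]])

```text
time: 6.82
tool_pos: [0.4932, 0.1763, 0.073]
ee_rot: [-3.141, -0.0, -3.136]
wrist_force: [-2.7, -2.0, 6.6]
width: 0.0003
finger_force: 3.2
```

servo_tool(targets=[[0,0,0.05,0],[0,0,0.1,0],[0,0,0.1,0]])

```text
time: 7.2
tool_pos: [0.4932, 0.1763, 0.0721]
ee_rot: [-3.141, -0.0, -3.136]
wrist_force: [-3.7, -1.6, 6.6]
width: 0.0007
finger_force: 3.4
```

servo_tool(targets=[[0,0,0.05,0],[0,0,0.1,0],[0,0,0.1,0]])

```text
time: 7.58
tool_pos: [0.4933, 0.1764, 0.0718]
ee_rot: [-3.141, -0.0, -3.135]
wrist_force: [-5.1, -1.5, 9.3]
width: 0.0004
finger_force: 4.8
```

servo_tool(targets=[[0,0,0.05,0],[0,0,0.1,0],[0,0,0.1,0]])

```text
time: 7.95
tool_pos: [0.4933, 0.1763, 0.0713]
ee_rot: [-3.141, 0.0, -3.135]
wrist_force: [-5.2, -2.2, 10.9]
width: 0.0009
finger_force: 5.6
```

servo_tool(targets=[[0,0,0.05,0],[0,0,0.1,0],[0,0,0.1,0]])

```text
time: 8.32
tool_pos: [0.4933, 0.1764, 0.0709]
ee_rot: [-3.141, 0.0, -3.135]
wrist_force: [-6.7, -1.7, 13.0]
width: 0.0005
finger_force: 6.9
```

servo_tool(targets=[[0,0,0.05,0],[0,0,0.05,0],[0,0,0.05,0]])

```text
time: 8.7
tool_pos: [0.4933, 0.1764, 0.0707]
ee_rot: [-3.141, 0.0, -3.135]
wrist_force: [-6.8, -2.8, 14.9]
width: 0.0005
finger_force: 7.6
```

It has reached the hard stop at 15 N. I'll lift off, then tap lightly to check that the key came up.

servo_tool(targets=[[0,0,-1,0],[0,0,-2,0],[0,0,-2.5,0],[0,0,-2.5,0],[0,0,-2.5,0],[0,0,-2.5,0]])

```text
time: 9.45
tool_pos: [0.4931, 0.1772, 0.0919]
ee_rot: [-3.141, -0.001, -3.135]
wrist_force: [-0.3, 0.4, -1.0]
width: 0.0005
finger_force: 0.0
```

servo_tool(targets=[[0,0,0.6,0],[0,0,1.2,0],[0,0,1.5,0],[0,0,1.6,0],[0,0,1.6,0],[0,0,1.6,0]])

```text
time: 10.2
tool_pos: [0.4936, 0.1773, 0.0767]
ee_rot: [3.141, 0.0, -3.135]
wrist_force: [0.3, 0.3, -0.2]
width: 0.0003
finger_force: 0.0
```

At 0.0767 there is no contact, so key 1 has not come up. I'll look closely before pressing again.

```bash
python3 - <<'E'
from h import *
o=get_obs();print(o['tool_pos'],o['wrist_force'])
w=snapshot("wrist")[160:310,60:410]
s=snapshot("scene");t=snapshot("top")
f=lambda a,k:cv2.resize(a,None,fx=k,fy=k,interpolation=cv2.INTER_CUBIC)
w=f(w,2.28);w=w[:340,:798]
s=f(s[185:275,320:440],2.8)[:252];t=f(t[185:245,205:310],4)[:252,:420]
b=np.zeros((255,798,3),np.uint8);b[:s.shape[0],:s.shape[1]]=s;b[:t.shape[0],360:360+t.shape[1]]=t
cv2.imwrite("pics/c2.png",np.vstack([w,b]))
E
```

```text
[0.49357645 0.17730654 0.07671787] [ 0.27070706  0.29615625 -0.20527234]
```

View pics/c2.png

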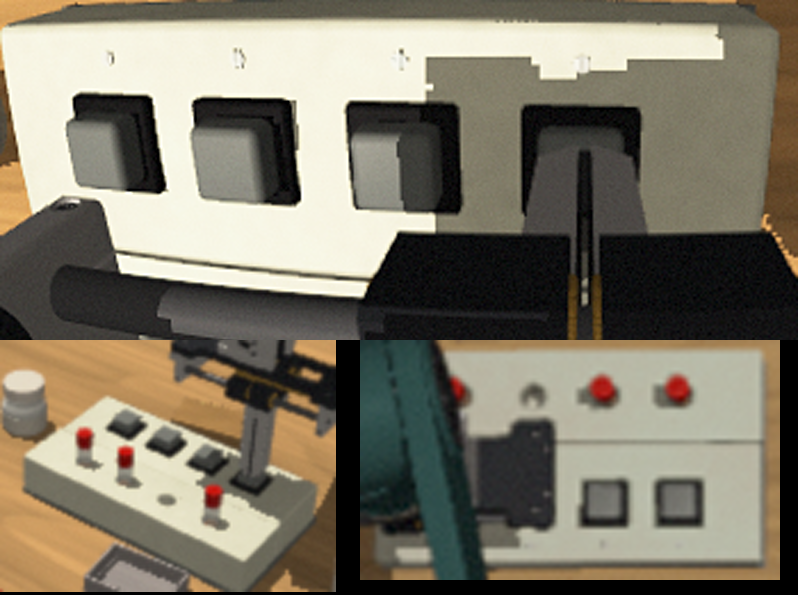

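The picture shows key 1 sitting low under the fingers (finger centred at about (584, 180) in the crop). Keys 2–4 clearly stand taller, so it is still latched. I'll tap again to measure its present height.

servo_tool(targets=[[0,0,0.1,0],[0,0,0.1,0],[0,0,0.1,0]])

```text
time: 10.72
tool_pos: [0.4934, 0.1773, 0.0755]
ee_rot: [3.142, -0.0, -3.135]
wrist_force: [-0.4, 0.1, 0.0]
width: 0.0004
finger_force: 0.0
```

servo_tool(targets=[[0,0,0.1,0],[0,0,0.1,0],[0,0,0.1,0]])

```text
time: 11.1
tool_pos: [0.4934, 0.1773, 0.075]
ee_rot: [3.141, 0.0, -3.135]
wrist_force: [-1.1, -1.0, 4.3]
width: 0.0002
finger_force: 2.1
```

It is at the same height, so it is still latched. The crop suggests the tip sits 3–4 mm too far back, so I'll lift, shift 3 mm toward the robot and press harder.

servo_tool(targets=[[0,0,-0.5,0],[0.3,0,-0.5,0],[0.3,0,-0.1,0],[0.3,0,0.1,0],[0.3,0,0.2,0],[0.3,0,0.3,0],[0.3,0,0.3,0]])

```text
time: 11.98
tool_pos: [0.4904, 0.1773, 0.0724]
ee_rot: [3.141, 0.0, -3.135]
wrist_force: [-2.1, -1.1, 7.1]
width: 0.0005
finger_force: 3.4
```

servo_tool(targets=[[0,0,0.1,0],[0,0,0.2,0],[0,0,0.2,0]])

```text
time: 12.35
tool_pos: [0.4905, 0.1773, 0.0714]
ee_rot: [3.141, 0.0, -3.135]
wrist_force: [-4.2, -0.2, 10.8]
width: 0.0002
finger_force: 5.2
```

servo_tool(targets=[[0,0,0.1,0],[0,0,0.2,0],[0,0,0.2,0]])

```text
time: 12.72
tool_pos: [0.4905, 0.1773, 0.0707]
ee_rot: [3.141, 0.001, -3.135]
wrist_force: [-5.4, -1.9, 14.9]
width: 0.0004
finger_force: 7.8
```

servo_tool(targets=[[0,0,0.1,0],[0,0,0.2,0],[0,0,0.2,0]])

```text
time: 13.1
tool_pos: [0.4906, 0.1774, 0.0701]
ee_rot: [3.141, 0.001, -3.135]
wrist_force: [-9.3, -2.2, 21.5]
width: 0.0001
finger_force: 10.7
```

```bash
python3 - <<'E'
from h import *
w=snapshot("wrist")[200:300,60:420]
s=snapshot("scene")[190:270,330:440]
f=lambda a,k:cv2.resize(a,None,fx=k,fy=k,interpolation=cv2.INTER_CUBIC)
w=f(w,2.2);s=f(s,4.5)
b=np.zeros((360,w.shape[1],3),np.uint8);b[:,:495]=s
cv2.imwrite("pics/c3.png",np.vstack([w,b]))
E
```

```text
(no output)
```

View pics/c3.png

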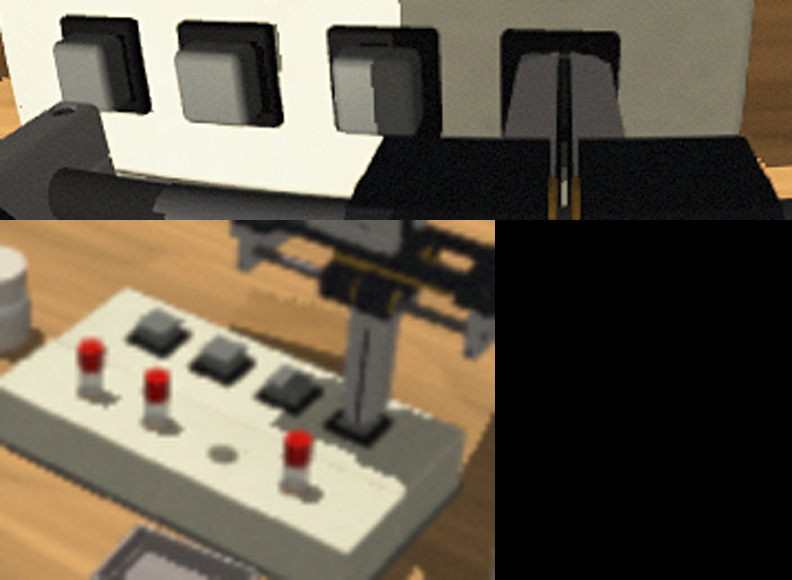

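The fingers sit well on key 1 (crop (560, 60)), with nothing else in contact, and it is pressed at 21 N. Now I'll release and re-tap.

servo_tool(targets=[[0,0,-0.6,0],[0,0,-1.4,0],[0,0,-2.5,0],[0,0,-2.5,0],[0,0,-2.5,0],[0,0,-2.5,0]])

```text
time: 13.95
tool_pos: [0.49, 0.1771, 0.0897]
ee_rot: [-3.141, -0.001, -3.135]
wrist_force: [-0.3, -0.0, 0.8]
width: 0.0006
finger_force: 0.0
```

servo_tool(targets=[[0,0,0.6,0],[0,0,0.8,0],[0,0,1.0,0],[0,0,1.1,0],[0,0,1.1,0],[0,0,1.1,0]])

```text
time: 14.7
tool_pos: [0.4903, 0.1772, 0.0797]
ee_rot: [3.142, -0.0, -3.135]
wrist_force: [-2.1, -0.8, 2.4]
width: 0.0004
finger_force: 1.3
```

The fingers now touch at 0.0797 with a soft 2.4 N, so the key has sprung up. I'll retreat.

servo_tool(targets=[[0,0,-1,0],[0,0,-4,0],[0,0,-8,0],[3,0,-12,0],[8,0,-14,0],[12,0,-14,0],[12,0,-14,0],[12,0,-14,0]])

```text
time: 15.7
tool_pos: [0.371, 0.1765, 0.2199]
ee_rot: [3.141, 0.002, -3.135]
wrist_force: [-0.6, -0.5, -0.5]
width: 0.0006
finger_force: 0.0
```

```bash
python3 - <<'E'
from h import *
s=snapshot("scene")[190:270,320:440];w=snapshot("wrist")
f=lambda a,k:cv2.resize(a,None,fx=k,fy=k,interpolation=cv2.INTER_CUBIC)
a=np.zeros((585,640,3),np.uint8);a[:400]=w;t=f(s,2.3);a[400:400+t.shape[0],:t.shape[1]]=t
cv2.imwrite("pics/c4.png",a)
E
```

```text
(no output)
```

View pics/c4.png

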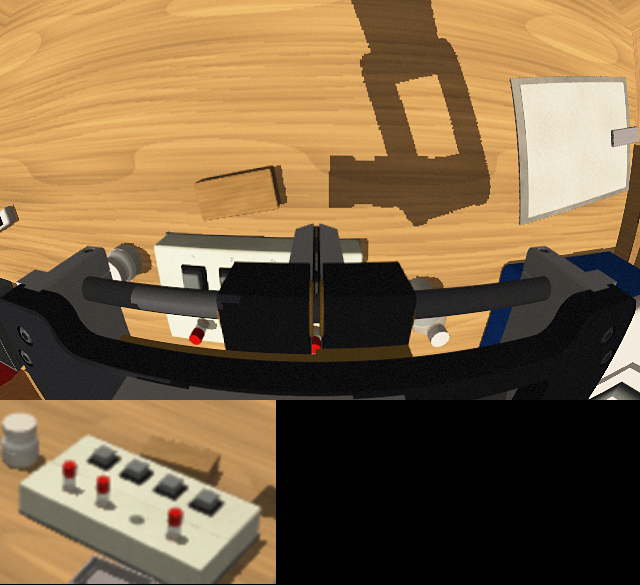

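In the scene inset all four keys, at (103, 458) to (205, 502), stand up alike. The tubes, box and jar are undisturbed, so I'm handing in.

```bash
python3 -c "
from bench import *
print(close_job())"
```

```text
the job is handed in; nothing more can be done
None
```

Key 1 (at the +y end) was the latched one. A first press at 15 N didn't release it, but a second at about 21 N did, and a light tap then found it up. Key 2 was tapped lightly and keys 3 and 4 were not touched; in the last picture all four keys stand up with the tubes, box and jar in place, and the job is handed in (no verdict was shown).

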